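# Set the shoe dryer one click on and start it

## Task

Switch on the shoe dryer: with your fingertips pressed on its big knurled dial, rub the dial round clockwise (seen from above) until it clicks from the off stop into the next stop, one click only and not over into the one after. Then press its round start button fully down and let go. Do it all by touch, gripping and lifting nothing, and leave the brush, tumbler of pens, clothes peg, coaster, key fob and tin where they are.

Things in the scene. Friction and masses are not known exactly. Their poses are not given: they have to be found in the camera images.
- dryer: Grey plastic shoe dryer, fixed on the rack: a flat box 220 (x) x 340 (y) x 60 mm high, turned by up to 0.5 rad. Origin: centre of its underside; x to its back, y to its left, z up. On its top: the dial (axis at x -35, y +55 mm), the start button (x -35, y -85 mm), two air tubes at the back corners. Three black dots, 61 mm from the dial's axis, mark its stops, growing from off to high.
- dial_top (a point): Centre of the dial's flat rubber top face, 82 mm above the rack. Disc 90 mm wide (too wide to grip), 17 mm thick, knurled rim, flush white pointer line on top. A fingertip pressed on the top face, 25 to 38 mm from the axis, drags it round by friction. It is sprung: it sinks up to 4 mm under the finger, from about 2 N, bottoming at about 12 N; 6 to 12 N of press is enough to turn it.
- dial (a joint): Dial angle in rad, growing clockwise seen from above. Three spring detents: 0 off (the start, pointer to the dryer's front right), 0.7 the next stop (pointer straight to the dryer's front, its -x side), 1.4 the last. Between stops it resists with up to about 0.1 N m; past the crest (0.35, 1.05) it snaps on into the next hollow and stays.
- start_top (a point): Centre of the top face of the round white start button, 32 mm in diameter, 82 mm above the rack, standing 10 mm proud of its round black housing (48 mm wide), to the right of the dial. It goes straight down.
- start (a joint): Travel of the start button in m: 0 up, 0.006 fully down (about 5 N); it springs back.
- tubes (a point): Point midway between the tops of the two air tubes, 165 mm above the rack. The tubes stand at the dryer's x +75, y +125 and -125 mm, 34 mm thick (48 mm at the foot), leaning a little to the back; keep clear of them.
- brush: Bystander: blue plastic shoe brush 150 x 45 x 40 mm, lying on its bristles in front of the dryer; origin at the centre of its underside.
- tumbler: Bystander: glass tumbler 74 mm wide, 100 mm tall, with three pens reaching 155 mm high, left of the dryer; origin at the centre of its underside.
- peg: Bystander: steel clothes peg, 70 x 18 x 10 mm, lying in front of the dryer; origin at the centre of its underside.
- coaster: Bystander: round cork coaster, 94 mm wide, 6 mm thick, right of the dryer; origin at the centre of its underside.
- fob: Bystander: white plastic key fob, 62 x 30 x 10 mm, lying on the back part of the dryer's top; origin at the centre of its underside.
- tin: Bystander: flat round shoe-polish tin, 75 mm wide, 24 mm high, behind the dryer; origin at the centre of its underside.

How it is judged:
By the outcome, as a careful person would: the job done as asked, in the order asked, and still so for the second after the job is handed in, with the robot touching nothing.
It also fails if it takes over 38 s, if anything falls off the work surface, if the arm or the gripper's body presses on something with over 40 N, if the wrist force passes 120 N, or if a joint passes its speed limit or range.

## Robot

A 6-joint arm with a two-finger parallel gripper is mounted at the origin on the work surface. World frame = base frame: x ahead of the robot, y to its left, z up, the work surface at z = 0. Lengths are in m, angles in degrees, forces in N, time in s.
With the tool pointing down it reaches from about 0.25 to 0.725 m from the base axis. Payload 9.7 kg.
Tool frame: the origin (TCP) lies midway between the tips of the shut fingers; the grasp point (between the pads) lies 19 mm behind it; z points along the fingers, y is the line along which they close (so a half turn about z gives the same grasp; the last joint's range is limited). The gripper opens to 85 mm and grips with 20 to 120 N. Pads are 22 mm wide; open, the fingers measure 114 mm over their backs; the gripper's body (76 mm by 85 mm) begins 54 mm behind the grasp point. The pads swing forward as they close: fully open they stand 13 mm farther back than shut.
Start: joints at [0, 4.979, 10.078, 95.1, 0, 90], TCP at [0.55, -0, 0.231] pointing down, gripper open.
Joint ranges: [-179.16, 179.16], [-48.56, 103.87], [-65.8, 70.77], [-126.05, 130.52], [-82.76, 87.17], [-180, 180]. Speed limits (degrees/s): [127.2, 127.2, 147.25, 180, 180, 180].

## Interface

Orientations are given as [roll, pitch, yaw] about the fixed x, y, z axes, in that order (R = Rz(yaw) Ry(pitch) Rx(roll)).
In Python, from workcell import bot gives the robot as it stands.
- The arm moves only by the shell command python3 -m crank 'ROWS' [FORCE]. ROWS is JSON, a list of rows, each an object with "gripper": the finger opening in mm, from 0 to 85.4; "travel": the shift along the tool's x, y, z in mm, a list of three; "twist": the turn, a rotation vector about the tool's x, y, z in rad, a list of three. In form: [{"gripper": gripper, "travel": [tx, ty, tz], "twist": [rx, ry, rz]}, ...]. A call has 1 to 12 rows; each row shifts and turns the commanded pose from where the row before left it, along the tool's axes as they then stand; what a row does not reach is not made up. A row lasts 1/8 s, in which the tool goes at most 62.5 mm and 10.7 degrees, less where a joint would pass 70% of its speed; a pose out of reach is approached as far as the arm can. A call is refused whole if a number of a shift passes 62.5 or a number of a turn 0.188, either way. A call with a gripper value outside its range is refused whole. The fingers move at their own pace and stop on an object; FORCE is the grip in N (left out, the last holds). Time passes only in rows, so rows that do not move let the fingers close. It gives the time, the measured TCP pose, the force, the opening and the grip force at its end, in the units of the state.
- bot.get_obs(): the state, without advancing time (a new reading comes with each control period).
- bot.camera(name): name is "scene" or "side" or "wrist"; returns the picture (384x512x3 uint8, red, green, blue); there is no depth.
- bot.calibration(name): a dict with "vfov" (degrees; the focal length in pixels is half the picture's height over the tangent of half this angle, whatever the lens; pixels are square), "cx", "cy" (the principal point, pixels), "camera_from_world" (4x4, takes a point from world to camera coordinates). Camera axes: x right, y down, z forward; pixel columns grow to the right and rows downward; lengths in m; the calibration is good to about 2 mm. A picture is of the moment at which its call begins: read the wrist's pose just before it. calibration takes no time and is no camera call; for the wrist camera it gives the pose at the moment of the call.
- bot.job_done(): hands the job in; it is judged then, once.
The state is a dict: "time": time; "q": joint angles; "qd": joint speeds; "joint_efforts": joint torques, N m; "ee_pos": TCP position; "tcp_rot": TCP orientation; "wrist_force": force on the tool from outside, world axes, zero at the start; "torque": the same for the moment, N m; "opening": finger opening in m; "grasp_force": force on a finger pad.
Only numpy, scipy, OpenCV 4.12 (cv2) and the standard library are available. Lean on these libraries where they do the work, as an engineer would, in place of code of your own. Each camera call takes 0.05 s, during which the arm holds its last target. There are 200 camera calls.

## Working session

There is one attempt and no reset: what is moved stays moved. The work goes in short steps, Python scripts to look and compute and a shell command to move; the robot and the scene stay as the last step left them, time stands still between calls to the robot, and variables do not carry over. Pictures are saved under pics/ and viewed, at most 10 in all, crops included, and the job is handed in when it is done.

```bash
mkdir -p pics
python3 - <<'E'
from workcell import bot
import cv2
o=bot.get_obs();print(o)
for n in("scene","wrist"):
    print(n,bot.calibration(n)); cv2.imwrite(f"pics/{n}0.png",bot.camera(n)[:,:,::-1])
E
```

```text
{'time': 0.0, 'q': array([-1.40342665e-03,  5.00909843e+00,  1.00319139e+01,  9.50962502e+01,
       -6.71333797e-04,  9.00001350e+01]), 'qd': array([ 0.13675141,  0.01977626,  0.02336855, -0.01752902, -0.04925958,
       -0.04207772]), 'joint_efforts': array([ 7.68234549e-04, -5.20392072e+01,  4.64802504e+01,  1.63646933e-02,
        2.23589603e-05, -6.77332673e-05]), 'ee_pos': array([ 5.49777480e-01, -1.68058190e-05,  2.30579497e-01]), 'tcp_rot': array([-1.79926565e+02,  6.71506236e-04,  8.99984625e+01]), 'wrist_force': array([-0.41899154, -0.0095679 , -0.21596908]), 'torque': array([ 0.00800654,  0.01481999, -0.00818228]), 'grasp_force': 0.0, 'opening': 0.08510695012913157}
scene {'vfov': 49.026986730178706, 'cx': 257.07952205655687, 'cy': 184.79531054715963, 'camera_from_world': array([[ 0.02276844,  0.99960941, -0.01620603, -0.06633441],
       [ 0.64561602, -0.02707839, -0.76318197, -0.29812753],
       [-0.76332271,  0.00691359, -0.64598038,  1.70652381],
       [ 0.        ,  0.        ,  0.        ,  1.        ]])}
wrist {'vfov': 62.83540903616199, 'cx': 254.08051299277878, 'cy': 189.66455187276108, 'camera_from_world': array([[ 9.99999215e-01,  6.40111362e-04, -1.07702919e-03,
        -5.49109778e-01],
       [ 8.98851196e-04, -9.65391654e-01,  2.60802890e-01,
        -3.44524452e-02],
       [-8.72812093e-04, -2.60803653e-01, -9.65391471e-01,
         3.77291905e-01],
       [ 0.00000000e+00,  0.00000000e+00,  0.00000000e+00,
         1.00000000e+00]])}
```

View pics/scene0.png

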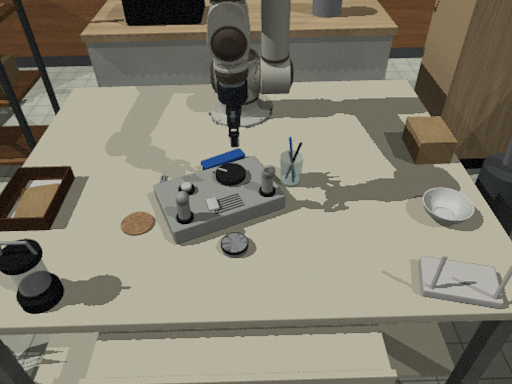

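View pics/wrist0.png

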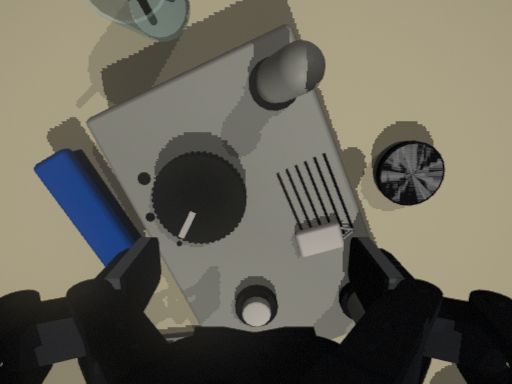

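Wrist picture: the dial centre is near (199,197) with the pointer towards the small dot (179,243). The other dots are at (150,217) and (144,179). The start button is at (257,312), the left tube at top right, the fob at (320,238) and the brush at left.

```bash
cat > h.py <<'E'
import numpy as np
def px2w(c,u,v,z):
    f=192/np.tan(np.radians(c["vfov"]/2)); T=np.array(c["camera_from_world"])
    R,t=T[:3,:3],T[:3,3]; o=-R.T@t; d=R.T@np.array([(u-c["cx"])/f,(v-c["cy"])/f,1])
    return o+d*(z-o[2])/d[2]
E
python3 - <<'E'
from h import *
from workcell import bot
import cv2
c=bot.calibration("wrist"); im=cv2.imread("pics/wrist0.png")
g=cv2.cvtColor(im,cv2.COLOR_BGR2GRAY)
m=np.uint8(g<50)*255; r=np.zeros_like(m); cv2.circle(r,(199,197),58,255,-1); m&=r
n,l,s,ce=cv2.connectedComponentsWithStats(m); k=1+s[1:,4].argmax()
pts=cv2.findContours(np.uint8(l==k),0,1)[0]; h=cv2.convexHull(max(pts,key=len))
print("dial",cv2.minEnclosingCircle(h),s[k]); e=cv2.fitEllipse(h);print(e)
W=lambda u,v,z=.082:px2w(c,u,v,z).round(4)
D=W(*e[0],.076); B=W(257,312)
print("D",D,"B",B,np.linalg.norm((D-B)[:2]))
print("rimx",W(152,197),W(246,197))
for p in((179,243),(150,217),(144,179)):
    w=W(*p,.06);print(w,np.linalg.norm((w-D)[:2]),np.degrees(np.arctan2(*(w-D)[1::-1])))
print("corner FL",W(88,121,.06),"BL",W(288,27,.06),"brush",W(85,205,.04), 'ptr',W(181,237),W(193,213))
d=(D-B)[:2];print("yaw from D-B",np.degrees(np.arctan2(d[1],d[0]))-90)
E
```

```text
dial ((198.58937072753906, 197.3445281982422), 47.33085632324219) [ 152  151   94   93 6516]
((198.96807861328125, 196.8874053955078), (91.8433837890625, 94.35716247558594), 106.5947036743164)
D [ 0.495  -0.0221  0.076 ] B [ 0.5525 -0.1487  0.082 ] 0.13904607150149909
rimx [ 0.4508 -0.0205  0.082 ] [ 0.5415 -0.0204  0.082 ]
[ 0.4682 -0.0787  0.06  ] 0.06262427644292587 -115.33747234494345
[ 0.4394 -0.049   0.06  ] 0.061765443412963514 -154.1817016358653
[ 0.4368 -0.0078  0.06  ] 0.05993104370858226 166.19562810926485
corner FL [0.3875 0.0501 0.06  ] BL [0.5798 0.1334 0.06  ] brush [ 0.3613 -0.0422  0.04  ] ptr [ 0.4763 -0.0621  0.082 ] [ 0.4895 -0.0367  0.082 ]
yaw from D-B 24.42690348054701
```

```bash
python3 -m crank '[{"gripper":50,"travel":[-10,-27,20],"twist":[0,0,-0.14]},{"gripper":50,"travel":[0,0,0],"twist":[0,0,-0.14]},{"gripper":50,"travel":[0,0,20],"twist":[0,0,-0.14]},{"gripper":50,"travel":[0,0,20],"twist":[0,0,-0.14]},{"gripper":50,"travel":[0,0,20],"twist":[0,0,-0.14]},{"gripper":50,"travel":[0,0,0],"twist":[0,0,0]}]'
python3 - <<'E'
from h import *
from workcell import bot
import cv2
o=bot.get_obs(); c=bot.calibration("wrist"); cv2.imwrite("pics/w1.png",bot.camera("wrist")[:,:,::-1])
print(o["ee_pos"],o["tcp_rot"],o["opening"])
a=np.radians(o["tcp_rot"][2]); d=np.array([.4955,-.021])-o["ee_pos"][:2]
print("tool dx,dy mm",1e3*(d@[np.cos(a),np.sin(a)]),1e3*(d@[np.sin(a),-np.cos(a)]))
T=c["camera_from_world"]; f=192/np.tan(np.radians(c["vfov"]/2))
for p in([.4955,-.021,.082],[.5525,-.1487,.082]):
    q=T@np.array(p+[1]);print(f*q[0]/q[2]+c["cx"],f*q[1]/q[2]+c["cy"])
E
```

```text
time: 0.85
ee_pos: [0.522, -0.01, 0.1496]
tcp_rot: [-179.9, -0.1, 130.1]
wrist_force: [-1.2, -0.1, 0.0]
opening: 0.0498
grasp_force: 0.0
[ 0.52203161 -0.00996594  0.14964653] [-1.79862951e+02 -1.20635417e-01  1.30053249e+02] 0.04979621785813959
tool dx,dy mm 8.627087642962756 -27.40894674068645
215.52817804618184 190.61586019270246
172.7414966468127 352.1487821605714
```

View pics/w1.png

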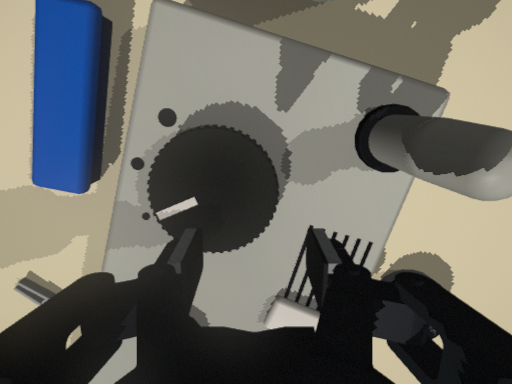

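The dial appears centred at about (213,188), against a predicted (215,191), so the fix is good to about 1 mm. Next I move over its axis and descend.

```bash
python3 -m crank '[{"gripper":50,"travel":[9,-28,0],"twist":[0,0,0]},{"gripper":50,"travel":[0,0,30],"twist":[0,0,0]},{"gripper":50,"travel":[0,0,28],"twist":[0,0,0]},{"gripper":50,"travel":[0,0,0],"twist":[0,0,0]},{"gripper":50,"travel":[0,0,0],"twist":[0,0,0]}]'
python3 -m crank '[{"gripper":50,"travel":[0,0,3],"twist":[0,0,0]},{"gripper":50,"travel":[0,0,0],"twist":[0,0,0]},{"gripper":50,"travel":[0,0,0],"twist":[0,0,0]}]'
```

```text
time: 1.52
ee_pos: [0.4965, -0.0211, 0.095]
tcp_rot: [179.9, 0.1, 130.0]
wrist_force: [0.2, -0.3, -0.3]
opening: 0.05
grasp_force: 0.0
time: 1.9
ee_pos: [0.4959, -0.0212, 0.0906]
tcp_rot: [180.0, 0.0, 130.1]
wrist_force: [0.8, 0.1, -0.2]
opening: 0.0499
grasp_force: 0.0
```

```bash
R='{"gripper":50,"travel":[0,0,0],"twist":[0,0,0]}'; python3 -m crank '[{"gripper":50,"travel":[0,0,5],"twist":[0,0,0]},{"gripper":50,"travel":[0,0,0],"twist":[0,0,0]},{"gripper":50,"travel":[0,0,0],"twist":[0,0,0]}]'
python3 -m crank '[{"gripper":50,"travel":[0,0,3],"twist":[0,0,0]},{"gripper":50,"travel":[0,0,0],"twist":[0,0,0]},{"gripper":50,"travel":[0,0,0],"twist":[0,0,0]}]'
```

```text
time: 2.28
ee_pos: [0.4957, -0.0212, 0.0852]
tcp_rot: [-180.0, -0.0, 130.1]
wrist_force: [0.7, 0.2, 0.6]
opening: 0.0502
grasp_force: 0.0
time: 2.65
ee_pos: [0.4958, -0.0211, 0.0823]
tcp_rot: [-180.0, -0.0, 130.1]
wrist_force: [-0.1, -0.1, 0.5]
opening: 0.0499
grasp_force: 0.0
```

```bash
python3 -m crank '[{"gripper":50,"travel":[0,0,3],"twist":[0,0,0]},{"gripper":50,"travel":[0,0,0],"twist":[0,0,0]},{"gripper":50,"travel":[0,0,0],"twist":[0,0,0]}]'
python3 -m crank '[{"gripper":50,"travel":[0,0,1.5],"twist":[0,0,0]},{"gripper":50,"travel":[0,0,0],"twist":[0,0,0]},{"gripper":50,"travel":[0,0,0],"twist":[0,0,0]}]'
```

```text
time: 3.02
ee_pos: [0.4957, -0.0212, 0.0792]
tcp_rot: [-180.0, -0.0, 130.1]
wrist_force: [0.3, -0.2, 0.3]
opening: 0.0502
grasp_force: 0.0
time: 3.4
ee_pos: [0.4958, -0.0211, 0.0781]
tcp_rot: [180.0, 0.0, 130.1]
wrist_force: [-2.1, 0.3, 5.1]
opening: 0.0502
grasp_force: 2.2
```

```bash
python3 -m crank '[{"gripper":50,"travel":[0,0,1.5],"twist":[0,0,0]},{"gripper":50,"travel":[0,0,0],"twist":[0,0,0]},{"gripper":50,"travel":[0,0,0],"twist":[0,0,0]}]'
```

```text
time: 3.78
ee_pos: [0.4959, -0.0212, 0.0768]
tcp_rot: [180.0, 0.0, 130.1]
wrist_force: [-2.8, -0.5, 7.1]
opening: 0.05
grasp_force: 3.7
```

```bash
python3 -m crank '[{"gripper":50,"travel":[0,0,0.8],"twist":[0,0,0]},{"gripper":50,"travel":[0,0,0],"twist":[0,0,0.08]},{"gripper":50,"travel":[0,0,0],"twist":[0,0,0.08]},{"gripper":50,"travel":[0,0,0],"twist":[0,0,0.08]}]'
python3 -c "from workcell import bot;print(bot.get_obs()['torque'])"
python3 -m crank '[{"gripper":50,"travel":[0,0,0],"twist":[0,0,0.08]},{"gripper":50,"travel":[0,0,0],"twist":[0,0,0.08]},{"gripper":50,"travel":[0,0,0],"twist":[0,0,0.08]},{"gripper":50,"travel":[0,0,0],"twist":[0,0,0.08]},{"gripper":50,"travel":[0,0,0],"twist":[0,0,0]}]'
python3 - <<'E'
from workcell import bot
import cv2
print(bot.get_obs()['torque']);cv2.imwrite("pics/w2.png",bot.camera("wrist")[:,:,::-1])
E
```

```text
time: 4.28
ee_pos: [0.4964, -0.0213, 0.0763]
tcp_rot: [179.9, 0.1, 116.2]
wrist_force: [-0.4, -1.3, 9.4]
opening: 0.0497
grasp_force: 4.3
[-0.22378075  0.17664411  0.03816957]
time: 4.9
ee_pos: [0.4969, -0.0216, 0.0765]
tcp_rot: [179.8, 0.1, 97.9]
wrist_force: [2.5, -2.1, 7.9]
opening: 0.0499
grasp_force: 4.0
[-0.40393943 -0.24287763 -0.07893532]
```

View pics/w2.png

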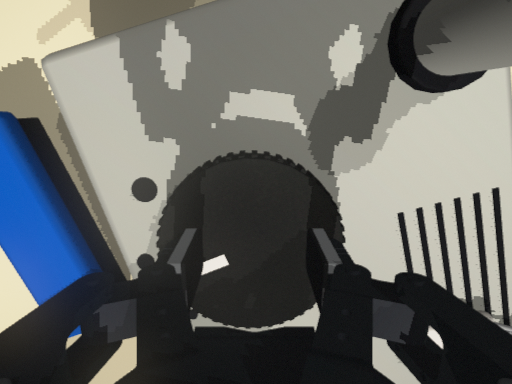

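The pointer is heading to about (203,268) and has passed the crest towards the middle dot at (146,262). The moment's sign has flipped, so I lift straight off and let it snap home.

```bash
python3 -m crank '[{"gripper":50,"travel":[0,0,0],"twist":[0,0,0.08]},{"gripper":50,"travel":[0,0,-6],"twist":[0,0,0]},{"gripper":50,"travel":[0,0,-24],"twist":[0,0,0]},{"gripper":0,"travel":[0,0,-40],"twist":[0,0,0]},{"gripper":0,"travel":[0,0,0],"twist":[0,0,0]},{"gripper":0,"travel":[0,0,0],"twist":[0,0,0]},{"gripper":0,"travel":[0,0,0],"twist":[0,0,0]}]'
python3 - <<'E'
from h import *
from workcell import bot
import cv2
o=bot.get_obs();cv2.imwrite("pics/w3.png",bot.camera("wrist")[:,:,::-1])
a=np.radians(o["tcp_rot"][2]); d=np.array([.5525,-.1487])-o["ee_pos"][:2]
print("tool dx,dy mm",1e3*(d@[np.cos(a),np.sin(a)]),1e3*(d@[np.sin(a),-np.cos(a)]))
E
```

```text
time: 5.82
ee_pos: [0.4952, -0.0211, 0.1442]
tcp_rot: [-179.9, -0.0, 93.5]
wrist_force: [0.6, 0.1, -0.3]
opening: 0.0002
grasp_force: 0.0
tool dx,dy mm -130.81547967293156 49.5289586342243
```

View pics/w3.png

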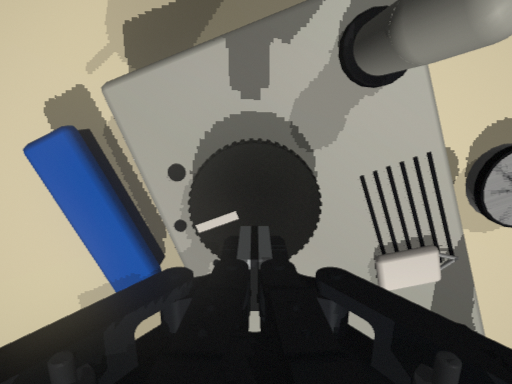

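The pointer (238,214)–(196,229) now aims at the middle dot (180,225), so the dial is in the next stop. Now the start button.

```bash
python3 -m crank '[{"gripper":0,"travel":[-30,13,0],"twist":[0,0,0]},{"gripper":0,"travel":[-35,12,0],"twist":[0,0,0]},{"gripper":0,"travel":[-35,13,0],"twist":[0,0,0]},{"gripper":0,"travel":[-30,12,0],"twist":[0,0,0]},{"gripper":0,"travel":[0,0,25],"twist":[0,0,0]},{"gripper":0,"travel":[0,0,25],"twist":[0,0,0]},{"gripper":0,"travel":[0,0,5],"twist":[0,0,0]},{"gripper":0,"travel":[0,0,0],"twist":[0,0,0]},{"gripper":0,"travel":[0,0,0],"twist":[0,0,0]}]'
python3 - <<'E'
from workcell import bot
import cv2
cv2.imwrite("pics/s4.png",cv2.resize(bot.camera("side")[:,:,::-1],(768,576)))
E
```

```text
time: 7.0
ee_pos: [0.5539, -0.1479, 0.0916]
tcp_rot: [179.9, 0.0, 93.4]
wrist_force: [-0.7, -1.0, 0.7]
opening: -0.0
grasp_force: 0.0
```

View pics/s4.png

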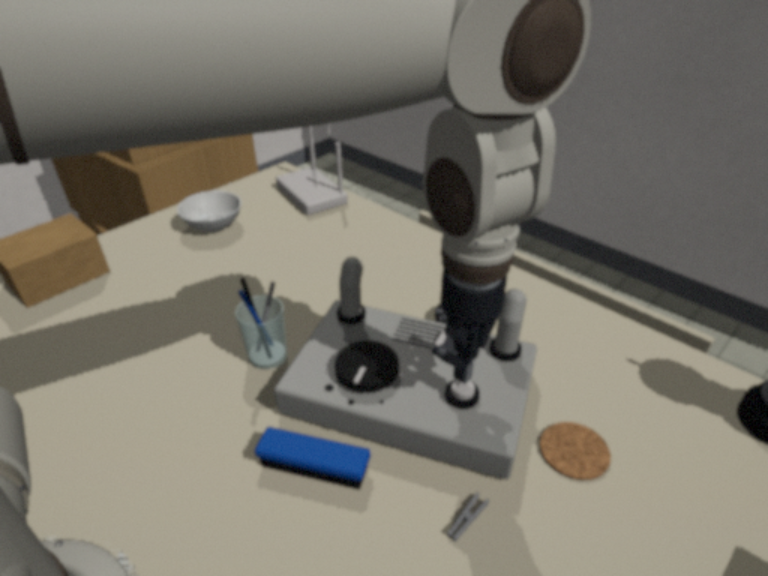

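The side view shows the pointer aimed at the middle dot (351,402), and the fingertips over the white button (462,388). Pressing it now.

```bash
python3 -m crank '[{"gripper":0,"travel":[0,0,9],"twist":[0,0,0]},{"gripper":0,"travel":[0,0,3],"twist":[0,0,0]},{"gripper":0,"travel":[0,0,2],"twist":[0,0,0]},{"gripper":0,"travel":[0,0,1],"twist":[0,0,0]},{"gripper":0,"travel":[0,0,0],"twist":[0,0,0]}]'
python3 -m crank '[{"gripper":0,"travel":[0,0,1],"twist":[0,0,0]},{"gripper":0,"travel":[0,0,0],"twist":[0,0,0]}]'
```

```text
time: 7.68
ee_pos: [0.5538, -0.1479, 0.0761]
tcp_rot: [179.9, 0.0, 93.4]
wrist_force: [0.0, 0.4, 5.0]
opening: -0.0002
grasp_force: 2.8
time: 7.92
ee_pos: [0.5538, -0.148, 0.076]
tcp_rot: [179.9, 0.0, 93.4]
wrist_force: [-2.0, 1.0, 12.4]
opening: -0.0002
grasp_force: 5.9
```

```bash
python3 -m crank '[{"gripper":0,"travel":[0,0,0.7],"twist":[0,0,0]},{"gripper":0,"travel":[0,0,0],"twist":[0,0,0]},{"gripper":0,"travel":[0,0,0],"twist":[0,0,0]}]'
python3 -m crank '[{"gripper":0,"travel":[0,0,-8],"twist":[0,0,0]},{"gripper":0,"travel":[0,0,-32],"twist":[0,0,0]},{"gripper":0,"travel":[0,0,-50],"twist":[0,0,0]},{"gripper":0,"travel":[0,0,-50],"twist":[0,0,0]},{"gripper":0,"travel":[0,0,0],"twist":[0,0,0]},{"gripper":0,"travel":[0,0,0],"twist":[0,0,0]}]'
python3 - <<'E'
from workcell import bot
import cv2
cv2.imwrite("pics/s5.png",cv2.resize(bot.camera("side")[:,:,::-1],(768,576)))
E
```

```text
time: 8.3
ee_pos: [0.5539, -0.148, 0.0759]
tcp_rot: [179.9, 0.0, 93.4]
wrist_force: [-4.4, 1.4, 15.8]
opening: 0.0002
grasp_force: 8.0
time: 9.05
ee_pos: [0.5532, -0.1479, 0.2129]
tcp_rot: [-179.9, -0.0, 93.4]
wrist_force: [-0.0, -0.8, 0.2]
opening: -0.0
grasp_force: 0.0
```

View pics/s5.png

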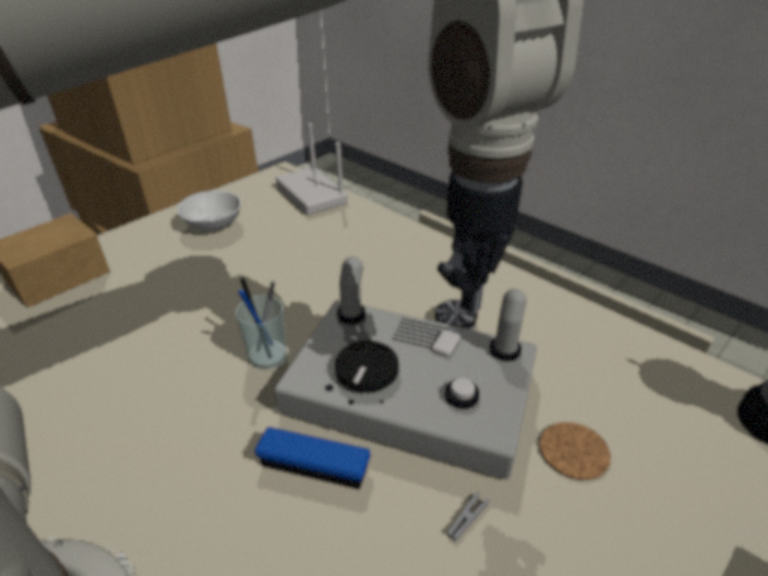

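The button is back up at (462,388), the pointer still aims at the middle dot (351,402), and the bystanders have not moved.

```bash
python3 -c "from workcell import bot;print(bot.job_done())"
```

```text
the job is handed in; nothing more can be done
None
```

The dryer is on: I turned the dial one click to the middle stop, pressed the start button fully down and let it spring back, then handed the job in at about 9 s with the bystanders where they were.

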